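Shim the low corner of a fixture plate level

TASK

The aluminium fixture plate sits low on its near-left corner. Slide the orange wedge, thin end first and flat on the bench, under that corner's screw foot and push it in gently until the bubble of the blue level on the plate sits centred between its two black lines; then let go and leave the wedge there carrying the plate. Do not lift or lean on the plate by hand, never jam the wedge, and leave everything else on the bench where it is.

Things in the scene. Friction and masses are not known exactly. Their poses are not given: they have to be found in the camera images.
- wedge: Orange plastic wedge, 146 mm long (x), 32 mm wide (y), 90 g, loose on the bench. Origin: centre of its underside. From x = -73 to -37 mm it is a handle block 30 mm high; from x = -37 to +73 mm its top slopes evenly from 21.8 down to 2 mm (0.18 mm per mm): +x points to the thin end, z up. Once under load it stays where it is left, held by friction.
- wedge_grip (a point): Middle of the wedge's handle block (55 mm behind the wedge's middle, 18 mm above the underside): a good place to grip, across the 32 mm width.
- wedge_tip (a point): Middle of the wedge's thin edge, on the underside.
- stand: Fixed dark steel L-shaped stand that carries the plate. Origin: on the bench under the plate's middle; +x runs from the plate's near edge to its hinged far edge, +y to its left, z up. Its 12 mm high bars lie under the far and right edges; a 27 mm high rest stands under the near-right corner. The bench under the near-left corner is free.
- foot_axis (a point): Axis of the brass screw foot at the plate's underside (34 mm above the bench when level, 6 mm lower at first), 85 mm nearer and 75 mm left of the stand's origin, 15 mm inside the near edge. Stem 12 mm thick, domed end 16 mm; its length varies, unmeasured: level needs 11.5 to 15.5 mm of wedge under the dome, the first gap is 6 mm less. The wedge enters along the stand's +x, centred here.
- level_mid (a point): Middle of the green window on top of the blue level, which is fixed on the plate along the stand's x (150 mm long, 26 mm wide); 74 mm above the bench when the plate is level. Two black lines 22 mm apart mark the centre; the white bubble is 16 mm long.
- bubble (a joint): Bubble position (m) along the stand's x: 0 is centred between the lines; positive, towards the far edge: the near-left corner is too low (+0.026 at the start); negative: too high. It moves 4.3 mm per mm of lift under the foot, 0.77 mm per mm of wedge travel while lifting. Lifting takes a push of 6 to 14 N, more if pressed down. The plate stops at -0.022: pushing on then jams the wedge.
- packer: Flat steel packing bar, 110 x 32 x 12 mm, loose; not to be used. Origin: centre of the underside.
- tape: Blue ring, a roll of tape, 90 mm across, 24 mm high; leave alone. Origin: centre of the underside.
- screwdriver: Screwdriver lying on the bench; leave alone.
- wrench: Steel wrench lying on the bench; leave alone.
- hammer: Hammer lying on the bench; leave alone.
- plate: Aluminium plate with black holes, 200 x 200 x 12 mm, about 1.1 kg with the level and a red angle bracket on it; its top is 46 mm above the bench when level. It only tilts about its hinge line, 90 mm beyond its middle, 40 mm above the bench. Origin: its middle; axes as the stand's when level.
Things that resemble listed ones, but are neither listed nor needed, are in the scene too. Of the things that look like the wedge, the largest one is meant.

How it is judged:
By the outcome, as a careful person would: the job done as asked, in the order asked, and still so for the second after the job is handed in, with the robot touching nothing.
It also fails if it takes over 64 s, if anything falls off the work surface, if the arm or the gripper's body presses on something with over 40 N, if the wrist force passes 120 N, or if a joint passes its speed limit or range.

ROBOT

A 6-joint arm with a two-finger parallel gripper is mounted at the origin on the work surface. World frame = base frame: x ahead of the robot, y to its left, z up, the work surface at z = 0. Lengths are in mm, angles in rad, forces in N, time in s.
With the tool pointing down it reaches from about 300 to 775 mm from the base axis. Payload 14.6 kg.
Tool frame: the origin (TCP) lies midway between the tips of the shut fingers; the grasp point (between the pads) lies 19 mm behind it (manip.hold_point_z is the distance from the TCP to the grasp point, in mm); z points along the fingers, y is the direction in which the jaws open and shut (so a half turn about z gives the same grasp; the last joint's range is limited). The gripper opens to 94 mm and grips with 3 to 60 N. Pads are 16 mm wide; open, the fingers measure 119 mm over their backs; the gripper's body (75 mm by 177 mm) begins 78 mm behind the grasp point.
Start: joints at [1.076, 0.3, 1.521, -0, 1.321, -0.067], TCP at [228.175, 500.425, 205.446] pointing down, gripper open.
Joint ranges: [-3.03, 3.03], [-0.79, 2.21], [0.23, 2.52], [-1.04, 4.18], [0, 3.07], [-2.55, 2.55]. Speed limits (rad/s): [2.22, 2.22, 2.57, 3.14, 3.14, 3.14].

INTERFACE

Orientations are given as [roll, pitch, yaw] about the fixed x, y, z axes, in that order (R = Rz(yaw) Ry(pitch) Rx(roll)).
In Python, from cell import manip gives the robot as it stands.
- The arm moves only by the shell command python3 -m crank 'ROWS' [OPENING] [FORCE]. ROWS is JSON, a list of rows, each an object with "offset": the shift along the world's x, y, z in m, a list of three; "spin": the turn about the world's z in degrees. In form: [{"offset": [dx, dy, dz], "spin": spin}, ...]. A call has exactly 8 rows; each row is the pose to reach, as a shift and turn from the pose measured when the call began; what a row does not reach only later rows make up. A row lasts 1/12 s, in which the tool goes at most 41.7 mm and 7.16 degrees, less where a joint would pass 70% of its speed; a pose out of reach is approached as far as the arm can. A call with a gripper value outside its range is refused whole. OPENING is the opening, from 0 (shut) to 1 (fully open), set as the call begins (- or left out, the last holds). The fingers move at their own pace and stop on an object; FORCE is the grip in N (left out, the last holds). Time passes only in rows, so rows that repeat a pose let the fingers close, or fill a call up. It gives the time, the measured TCP pose, the force and the opening at its end, in the units of the state.
- manip.read_state(): the state, without advancing time (a new reading comes with each control period).
- manip.camera(name): name is "side" or "top"; returns a dict with "pixels" (384x512x3 uint8, red, green, blue), "fx", "fy", "cx", "cy" (pixels), "extrinsics" (4x4, takes a point from world to camera coordinates). Camera axes: x right, y down, z forward; pixel columns grow to the right and rows downward; lengths in mm; the calibration is good to about 2 mm. A picture is of the moment at which its call begins. There is no depth.
- manip.sign_off(): hands the job in, once; it reports no verdict.
Trained networks look in a picture, given as the dict that the camera call returned (one of the last four; its "shot" number tells which), for a name from the list of things; names that differ only in an ending like _2 or _b are one class to them, and where a whole thing is asked for, a point or a joint stands for the part that bears it (a point fixed in the world has none). Each returns a list of dicts, best first, with "conf" (0 to 1); they miss things now and then, are a little off and sometimes report something else, mostly with a low value. They report only what shows in the picture. A call takes as long as a camera call. They do not tell look-alikes from the thing itself.
- manip.search_frame(picture, name): "location" ([x, y, z] in mm, in world coordinates, good to about 4 mm: the middle of the surface that is visible of it).
- manip.masks_of(picture, name): "mask" (384x512 bool, what is visible of it).
The state is a dict: "clock": time; "joints": joint angles; "qd": joint speeds; "effort": joint torques, N m; "eef_pos": TCP position; "eef_rot": TCP orientation; "wrist_force": force on the tool from outside, world axes, zero at the start; "moment": the same for the moment, N m; "finger_gap": finger opening in mm.
Only numpy, scipy, OpenCV 4.12 (cv2) and the standard library are available. Lean on these libraries where they do the work, as an engineer would, in place of code of your own. Each camera call takes 0.05 s, during which the arm holds its last target. There are 200 camera calls.

## Working session

There is one attempt and no reset: what is moved stays moved. The work goes in short steps, Python scripts to look and compute and a shell command to move; the robot and the scene stay as the last step left them, time stands still between calls to the robot, and variables do not carry over. Pictures are saved under pics/ and viewed, about 8 in all and at most 12, crops included, and the job is handed in when it is done.

```bash
mkdir -p pics; ls; cat > h.py <<'E'
import numpy as np, cv2
from cell import manip
def save(p,n): cv2.imwrite(f'pics/{n}.png',p['pixels'][:,:,::-1])
def ray(p,u,v,z):
    E=np.array(p['extrinsics']);R,t=E[:3,:3],E[:3,3]
    c=-R.T@t;d=R.T@np.array([(u-p['cx'])/p['fx'],(v-p['cy'])/p['fy'],1])
    return c+d*(z-c[2])/d[2]
def proj(p,X):
    E=np.array(p['extrinsics']);q=E[:3,:3]@np.array(X)+E[:3,3]
    return p['fx']*q[0]/q[2]+p['cx'],p['fy']*q[1]/q[2]+p['cy']
E
python3 - <<'E'
from h import *
a=manip.camera('top');b=manip.camera('side')
save(a,'top0');save(b,'side0')
for n in ['wedge','stand','plate','foot_axis','level_mid','bubble','packer','tape','hammer','wrench','screwdriver']:
  for k,p in (('top',a),('side',b)):
    print(n,k,[(np.round(d['location']).tolist(),round(d['conf'],2)) for d in manip.search_frame(p,n)][:4])
print(manip.read_state())
E
```

```text
pics
wedge top [([308.0, -155.0, 8.0], 0.75), ([450.0, -225.0, 17.0], 0.73), ([464.0, -114.0, 11.0], 0.62)]
wedge side [([444.0, -234.0, 17.0], 0.89), ([468.0, -120.0, 6.0], 0.74), ([309.0, -158.0, 8.0], 0.51), ([428.0, 381.0, 19.0], 0.36)]
stand top [([718.0, 51.0, 41.0], 0.74)]
stand side [([714.0, 18.0, 46.0], 0.74)]
plate top [([712.0, 49.0, 44.0], 0.63)]
plate side [([721.0, 26.0, 47.0], 0.63)]
foot_axis top [([712.0, 48.0, 47.0], 0.69), ([575.0, 265.0, 18.0], 0.69)]
foot_axis side [([714.0, 28.0, 42.0], 0.83)]
level_mid top [([717.0, 45.0, 46.0], 0.85), ([450.0, -228.0, 14.0], 0.56)]
level_mid side [([713.0, 25.0, 44.0], 0.72), ([719.0, 20.0, 45.0], 0.66)]
bubble top []
bubble side []
packer top [([600.0, -324.0, 15.0], 0.77), ([447.0, -229.0, 14.0], 0.51)]
packer side [([605.0, -330.0, 14.0], 0.81)]
tape top []
tape side [([714.0, 28.0, 42.0], 0.71), ([427.0, 381.0, 20.0], 0.51)]
hammer top [([488.0, -435.0, 20.0], 0.58)]
hammer side [([488.0, -446.0, 26.0], 0.82)]
wrench top [([603.0, -440.0, 5.0], 0.62)]
wrench side [([606.0, -445.0, 7.0], 0.94)]
screwdriver top [([577.0, 266.0, 20.0], 0.92), ([600.0, -442.0, 8.0], 0.72), ([450.0, -227.0, 16.0], 0.43)]
screwdriver side [([575.0, 256.0, 23.0], 0.58)]
{'clock': 1.2, 'joints': array([ 1.07639849e+00,  2.99892451e-01,  1.52100990e+00,  2.46042368e-05,
        1.32072444e+00, -6.66235495e-02]), 'qd': array([ 0.000923  ,  0.00103981, -0.00079051, -0.00087785, -0.00158198,
       -0.00166297]), 'effort': array([ 4.62666998e-03, -5.31667364e+01, -3.52920985e+01,  7.10215978e-02,
        2.13535479e-02, -5.05655720e-06]), 'eef_pos': array([228.16472857, 500.41867943, 205.4455304 ]), 'eef_rot': array([-3.14156017e+00, -2.60588065e-05,  2.71381228e+00]), 'wrist_force': array([ 0.46366909, -0.85443426,  0.32135386]), 'moment': array([ 0.07147111, -0.05690098,  0.03202675]), 'finger_gap': 93.98433526748148}
```

View pics/top0.png

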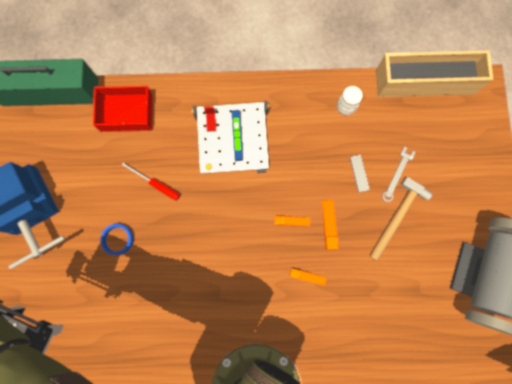

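View pics/side0.png

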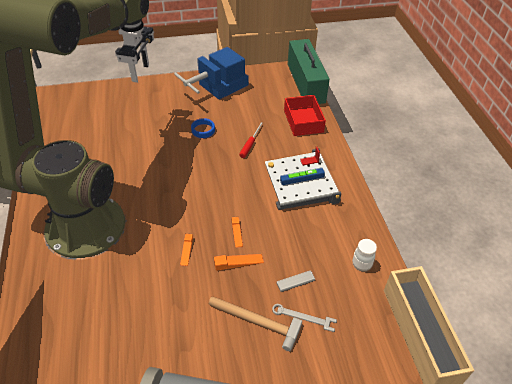

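```bash
cat > fit.py <<'E'
from h import *
from scipy.optimize import minimize
def xf(pts,x,y,a):
    c,s=np.cos(a),np.sin(a);P=np.array(pts,float)
    return np.c_[x+c*P[:,0]-s*P[:,1],y+s*P[:,0]+c*P[:,1],P[:,2]]
S=8
def sil(p,pts):
    uv=np.array([proj(p,q) for q in pts])
    im=np.zeros((384*S//2,512*S//2),np.uint8)
    h=cv2.convexHull(((uv+.5)*S/2*16).astype(np.int32))
    cv2.fillConvexPoly(im,h,255,shift=4)
    return cv2.resize(im,(512,384),interpolation=cv2.INTER_AREA)/255.
def fit(ps,ms,hulls,x0):
    def cost(v):
        c=0
        for p,m in zip(ps,ms):
            s=np.max([sil(p,xf(h,*v[:2],v[2])) for h in hulls],0)
            c+=np.abs(s-m).sum()/m.sum()
        return c
    r=minimize(cost,x0,method='Nelder-Mead',options=dict(initial_simplex=[x0,[x0[0]+10,x0[1],x0[2]],[x0[0],x0[1]+10,x0[2]],[x0[0],x0[1],x0[2]+.1]],xatol=.2,fatol=1e-4))
    return r.x,r.fun
def box(x0,x1,y,z0,z1): return [(a,b,c) for a in(x0,x1) for b in(-y,y) for c in(z0,z1)]
WEDGE=[box(-73,-37,16,0,30),[(-37,s*16,z) for s in(-1,1) for z in(0,21.8)]+[(73,s*16,z) for s in(-1,1) for z in(0,2)]]
E
cat > m.py <<'E'
from fit import *
a=manip.camera('top');b=manip.camera('side')
def best(p,n,loc):
    L=manip.masks_of(p,n);u=np.array(proj(p,loc));
    return min((d['mask'] for d in L),key=lambda m:np.hypot(*(np.argwhere(m).mean(0)[::-1]-u)))
ms=[best(p,'wedge',(448,-228,15)) for p in(a,b)]
hs=[]
for p,m in zip((a,b),ms):
    g=cv2.dilate(m.astype(np.uint8),np.ones((7,7)));q=p['pixels'].astype(int)
    o=(q[...,0]>150)&(q[...,0]-q[...,2]>130)&(g>0);hs.append(o.astype(float));print(m.sum(),o.sum())
for x0 in ([448,-228,.1],):
  for M in (ms,hs):
    M=[m.astype(float) for m in M]
    print('both',fit((a,b),M,WEDGE,x0)); print('top',fit((a,),M[:1],WEDGE,x0)); print('side',fit((b,),M[1:],WEDGE,x0))
t=6/160
for p,(u0,v0,u1,v1),n in ((a,(185,90,285,185),'ct'),(b,(255,140,350,215),'cs')):
    cv2.imwrite(f'pics/{n}.png',cv2.resize(p['pixels'][v0:v1,u0:u1,::-1],None,fx=6,fy=6,interpolation=cv2.INTER_CUBIC))
A=cv2.imread('pics/ct.png');B=cv2.imread('pics/cs.png');h=min(A.shape[0],B.shape[0])
print(A.shape,B.shape)
E
python3 m.py
```

```text
545 977
569 497
both (array([ 4.55650117e+02, -2.28235371e+02,  7.04967339e-03]), np.float64(0.25016730892224676))
top (array([ 4.56438892e+02, -2.29732713e+02,  9.69599470e-03]), np.float64(0.1410109731966181))
side (array([ 4.54387230e+02, -2.26898457e+02,  1.96131033e-02]), np.float64(0.07184947792825389))
both (array([ 4.56038706e+02, -2.26276607e+02,  5.72250756e-03]), np.float64(0.5996558797665272))
top (array([ 4.52230081e+02, -2.28726936e+02,  7.17443228e-02]), np.float64(0.3736889638147992))
side (array([ 4.56037759e+02, -2.26068696e+02,  8.89731626e-03]), np.float64(0.22108336292263384))
(570, 600, 3) (450, 570, 3)
```

View pics/ct.png

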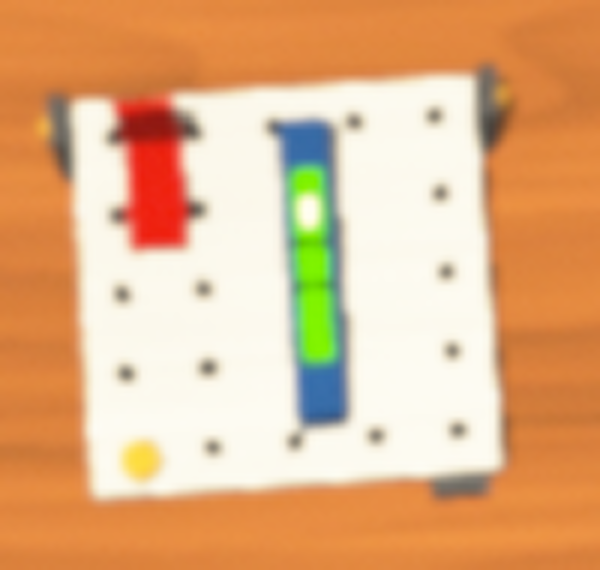

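View pics/cs.png

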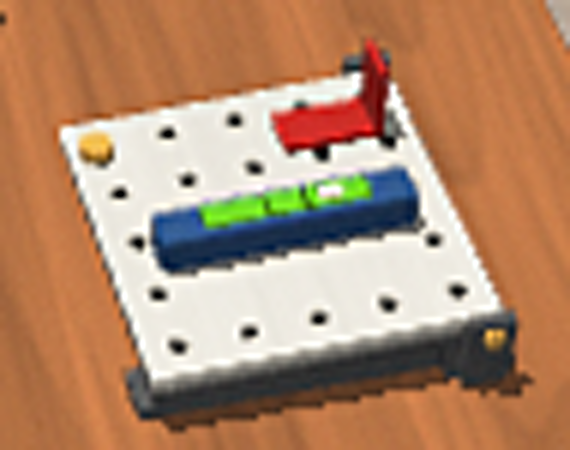

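```bash
cat > pl.py <<'E'
from h import *
a=manip.camera('top');b=manip.camera('side')
C={'NL':((95,498),(62,130),39.5),'NR':((503,467),(155,380),39.5),'FL':((72,100),None,46),'FR':((478,75),(500,308),46),
 'head':((141,460),(97,146),44),'levN':((323,420),None,67),'levF':((306,122),None,73),'winN':((318,360),(205,212),69),'winF':((306,168),(370,188),73)}
for k,(t,s,z) in C.items():
    A=ray(a,185+(t[0]-2.5)/6,90+(t[1]-2.5)/6,z); o=[A[:2].round(1)]
    if s: o.append(ray(b,255+(s[0]-2.5)/6,140+(s[1]-2.5)/6,z)[:2].round(1))
    C[k]=o;print(k,*o)
for k in(0,1):
    n=C['NL'][k]-C['NR'][k];print('yaw near',np.degrees(np.arctan2(-n[0],n[1])))
    w=C['winF'][k]-C['winN'][k];print('yaw win',np.degrees(np.arctan2(w[1],w[0])))
for e in(('FL','NL'),('FR','NR'),('levF','levN')):
    w=C[e[0]][0]-C[e[1]][0];print(e,np.degrees(np.arctan2(w[1],w[0])))
f=C['FL'][0]-C['FR'][0];print('far',np.degrees(np.arctan2(-f[0],f[1])))
print('centre',np.mean([C[k][0] for k in('NL','NR','FL','FR')],0))
E
python3 pl.py
```

```text
NL [612.5 143.8] [615.5 143.3]
NR [622.8 -55. ] [624.3 -54.2]
FL [814.3 153.8]
FR [821.9 -48.4] [820.8 -43.5]
head [629.8 120.8] [631.4 122.2]
levN [641.2  31.1]
levF [788.6  36.4]
winN [670.3  32.9] [672.4  35.9]
winF [765.2  36.8] [766.   33.5]
yaw near 2.9658919591462385
yaw win 2.3532968661083014
yaw near 2.55123842089878
yaw win -1.4688007143858235
('FL', 'NL') 2.836915261623487
('FR', 'NR') 1.8986123706588542
('levF', 'levN') 2.0592731660547376
far 2.1525372822085895
centre [717.875  48.55 ]
```

Top view: the largest wedge is at pixel (332,224), with its handle at the near end and its thin end pointing to +x. The plate is at (233,137), with the brass foot head at (208,167). In the crop the bubble sits well beyond the far line. Measured: wedge ≈ (455,-228) with yaw ≈ 0.8°, foot ≈ (630,120.5), plate yaw ≈ 2.4°.

```bash
python3 -m crank '[{"offset":[0.012,-0.039,0],"spin":3.2},{"offset":[0.024,-0.078,0],"spin":6.4},{"offset":[0.036,-0.117,0],"spin":9.6},{"offset":[0.048,-0.156,0],"spin":12.8},{"offset":[0.060,-0.195,0],"spin":16},{"offset":[0.072,-0.234,0],"spin":19.2},{"offset":[0.084,-0.273,0],"spin":22.4},{"offset":[0.096,-0.312,0],"spin":25.3}]' 0.8 20
```

```text
clock: 2.17
eef_pos: [324.2, 186.7, 205.7]
eef_rot: [3.141, 0.001, -3.124]
wrist_force: [1.0, -0.1, 0.5]
finger_gap: 75.2
```

```bash
python3 -m crank '[{"offset":[0.010,-0.039,0],"spin":0},{"offset":[0.020,-0.078,0],"spin":0},{"offset":[0.030,-0.117,0],"spin":0},{"offset":[0.040,-0.156,0],"spin":0},{"offset":[0.050,-0.195,-0.01],"spin":0},{"offset":[0.060,-0.234,-0.02],"spin":0},{"offset":[0.066,-0.273,-0.03],"spin":0},{"offset":[0.070,-0.312,-0.04],"spin":0}]'; python3 -c "
from h import *
s=manip.read_state();print(s['eef_pos'],np.degrees(s['eef_rot']),s['clock'],s['joints'])"
```

```text
clock: 2.83
eef_pos: [394.2, -127.6, 165.4]
eef_rot: [3.142, 0.002, -3.125]
wrist_force: [1.0, 0.8, -0.7]
finger_gap: 75.2
[ 394.21755754 -127.57485348  165.4011681 ] [ 1.79999376e+02  8.75377180e-02 -1.79035038e+02] 2.8333 [-4.01840048e-01  3.44016408e-02  1.92928395e+00  6.83544002e-04
  1.17651571e+00 -1.98974029e+00]
```

```bash
python3 -m crank '[{"offset":[0.003,-0.036,-0.01],"spin":0},{"offset":[0.005,-0.072,-0.03],"spin":0},{"offset":[0.006,-0.101,-0.06],"spin":0},{"offset":[0.006,-0.101,-0.09],"spin":0},{"offset":[0.006,-0.101,-0.120],"spin":0},{"offset":[0.006,-0.101,-0.145],"spin":0},{"offset":[0.006,-0.101,-0.160],"spin":0},{"offset":[0.006,-0.101,-0.160],"spin":0}]'
python3 - <<'E'
from h import *
b=manip.camera('side');a=manip.camera('top')
A=cv2.resize(b['pixels'][190:300,170:290,::-1],None,fx=4,fy=4);B=cv2.resize(a['pixels'][180:290,280:380,::-1],None,fx=3.2,fy=4)
cv2.imwrite('pics/g.png',np.hstack([A,B]))
E
```

```text
clock: 3.5
eef_pos: [398.8, -227.7, 2.7]
eef_rot: [3.139, -0.002, -3.125]
wrist_force: [0.3, 0.6, -0.4]
finger_gap: 75.3
```

View pics/g.png

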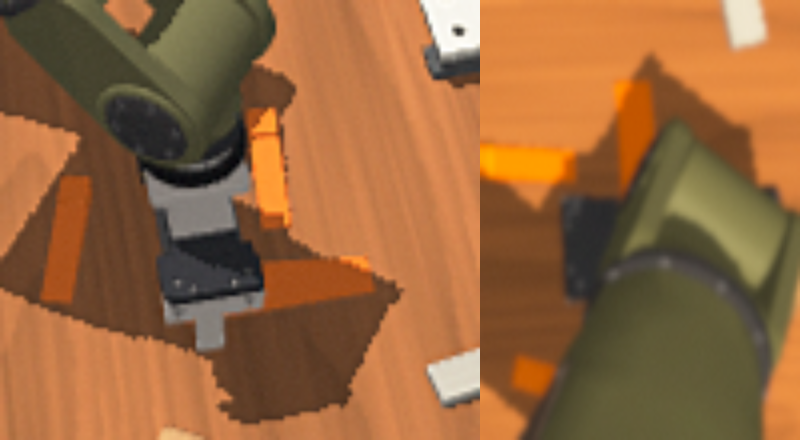

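The side crop shows the fingers straddling the handle end at about (210,330) in the crop, with the wedge extending to +x. Now close and lift.

```bash
python3 -m crank '[{"offset":[0,0,0.002],"spin":0},{"offset":[0,0,0.002],"spin":0},{"offset":[0,0,0.002],"spin":0},{"offset":[0,0,0.002],"spin":0},{"offset":[0,0,0.002],"spin":0},{"offset":[0,0,0.002],"spin":0},{"offset":[0,0,0.002],"spin":0},{"offset":[0,0,0.002],"spin":0}]' 0 30
python3 -m crank '[{"offset":[0,0,0.01],"spin":0},{"offset":[0,0,0.03],"spin":0},{"offset":[0,0,0.05],"spin":0},{"offset":[0,0,0.07],"spin":0},{"offset":[0,0,0.08],"spin":0},{"offset":[0,0,0.08],"spin":0},{"offset":[0,0,0.08],"spin":0},{"offset":[0,0,0.08],"spin":0}]'
python3 - <<'E'
from h import *
b=manip.camera('side');a=manip.camera('top')
A=cv2.resize(b['pixels'][170:290,170:310,::-1],None,fx=4,fy=4)
cv2.imwrite('pics/l.png',A)
print(manip.read_state()['eef_pos'])
E
```

```text
clock: 4.27
eef_pos: [400.3, -228.6, 7.8]
eef_rot: [3.141, 0.001, -3.125]
wrist_force: [-0.2, 0.7, 1.7]
finger_gap: 31.8
clock: 4.93
eef_pos: [399.9, -228.3, 86.9]
eef_rot: [3.141, 0.0, -3.125]
wrist_force: [-0.4, 0.4, -1.1]
finger_gap: 31.6
[ 399.8956715  -228.34467312   86.80896722]
```

View pics/l.png

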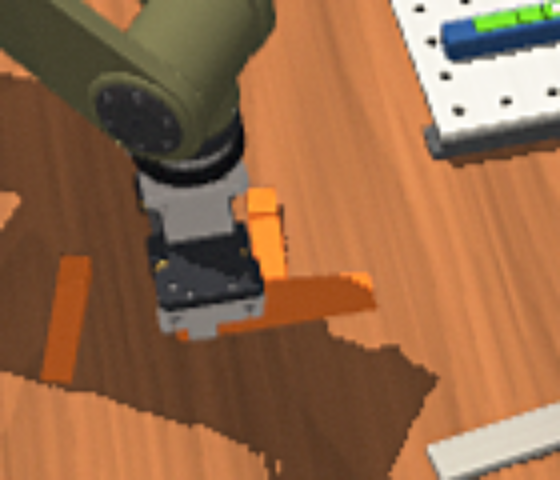

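```bash
python3 -m crank '[{"offset":[0.007,0.035,0],"spin":0},{"offset":[0.014,0.070,0],"spin":0},{"offset":[0.021,0.105,0],"spin":0},{"offset":[0.028,0.140,0],"spin":0},{"offset":[0.035,0.175,0],"spin":0},{"offset":[0.042,0.210,0],"spin":0.5},{"offset":[0.049,0.245,0],"spin":1},{"offset":[0.056,0.270,0],"spin":1.4}]'
python3 -m crank '[{"offset":[0.005,0.025,0],"spin":0},{"offset":[0.010,0.050,0],"spin":0},{"offset":[0.014,0.070,0],"spin":0},{"offset":[0.014,0.072,0],"spin":0},{"offset":[0.014,0.072,0],"spin":0},{"offset":[0.014,0.072,-0.02],"spin":0},{"offset":[0.014,0.072,-0.04],"spin":0},{"offset":[0.014,0.072,-0.05],"spin":0}]'
python3 - <<'E'
from h import *
print(manip.read_state()['eef_pos'],np.degrees(manip.read_state()['eef_rot']))
b=manip.camera('side')
cv2.imwrite('pics/p.png',cv2.resize(b['pixels'][60:220,180:360,::-1],None,fx=4,fy=3.7))
E
```

```text
clock: 5.7
eef_pos: [455.5, 44.2, 86.1]
eef_rot: [3.14, -0.001, -3.099]
wrist_force: [-0.1, -0.6, -1.5]
finger_gap: 31.9
clock: 6.37
eef_pos: [468.4, 115.1, 34.0]
eef_rot: [3.141, -0.004, -3.1]
wrist_force: [-0.2, -0.1, -1.5]
finger_gap: 31.5
[468.35662747 115.07745146  33.96948068] [ 179.93824844   -0.24223308 -177.60327103]
```

View pics/p.png

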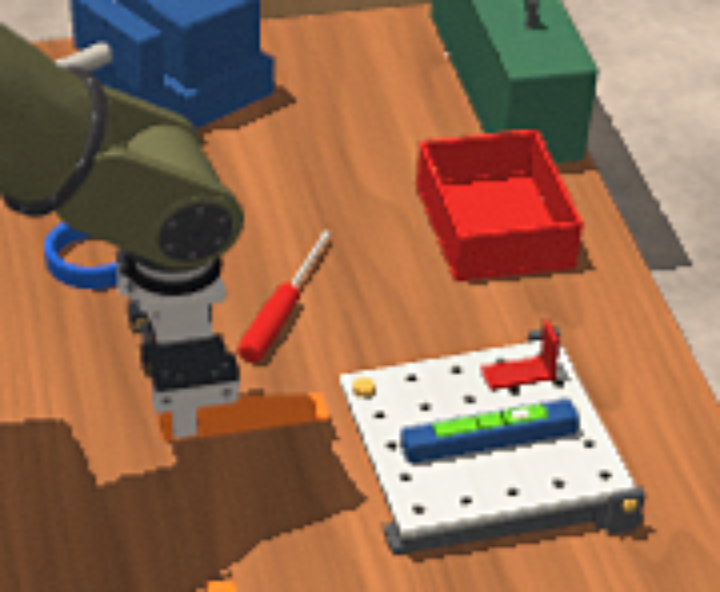

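The wedge is held ahead of the foot corner, well aligned, and the bubble is still beyond the far line. Lower it to the bench.

```bash
python3 -m crank '[{"offset":[0,-0.0005,-0.008],"spin":0},{"offset":[0,-0.0005,-0.016],"spin":0},{"offset":[0,-0.0005,-0.021],"spin":0},{"offset":[0,-0.0005,-0.024],"spin":0},{"offset":[0,-0.0005,-0.026],"spin":0},{"offset":[0,-0.0005,-0.0265],"spin":0},{"offset":[0,-0.0005,-0.0265],"spin":0},{"offset":[0,-0.0005,-0.0265],"spin":0}]'
python3 -c "
from h import *
s=manip.read_state();print(s['eef_pos'],s['wrist_force'],np.degrees(s['eef_rot']))"
```

```text
clock: 7.08
eef_pos: [468.1, 114.5, 7.6]
eef_rot: [3.141, -0.005, -3.1]
wrist_force: [-6.5, -2.7, 12.6]
finger_gap: 31.6
[468.09689813 114.49026395   7.57082481] [-6.51632548 -2.68336771 12.63119482] [ 179.95862399   -0.30827023 -177.6010742 ]
```

```bash
H='';python3 -m crank '[{"offset":[0,0,0],"spin":0},{"offset":[0,0,0],"spin":0},{"offset":[0,0,0],"spin":0},{"offset":[0,0,0],"spin":0},{"offset":[0,0,0],"spin":0},{"offset":[0,0,0],"spin":0},{"offset":[0,0,0],"spin":0},{"offset":[0,0,0],"spin":0}]' 0.5 30
python3 -m crank '[{"offset":[0,0,0],"spin":0},{"offset":[0,0,0],"spin":0},{"offset":[0,0,0],"spin":0},{"offset":[0,0,0],"spin":0},{"offset":[0,0,0],"spin":0},{"offset":[0,0,0],"spin":0},{"offset":[0,0,0],"spin":0},{"offset":[0,0,0],"spin":0}]' 0 30
python3 -m crank '[{"offset":[0.005,0.0002,0],"spin":0},{"offset":[0.010,0.0004,0],"spin":0},{"offset":[0.015,0.0006,0],"spin":0},{"offset":[0.020,0.0008,0],"spin":0},{"offset":[0.025,0.0010,0],"spin":0},{"offset":[0.030,0.0013,0],"spin":0},{"offset":[0.030,0.0013,0],"spin":0},{"offset":[0.030,0.0013,0],"spin":0}]'
cat > b.py <<'E'
# bubble position from the two cameras: green/white blob along the level axis
from h import *
import sys
def bub(cam,n):
    p=manip.camera(cam)
    im=p['pixels'];s=6
    x0,y0,x1,y1=(215,105,252,160) if cam=='top' else (280,160,330,192)
    c=cv2.resize(im[y0:y1,x0:x1],None,fx=s,fy=s,interpolation=cv2.INTER_CUBIC).astype(int)
    r,g,b=c[...,0],c[...,1],c[...,2]
    green=((g-b>80)&(g-r>30)).astype(np.uint8)
    k=cv2.morphologyEx(green,cv2.MORPH_CLOSE,np.ones((75,75)))
    n_,l,st,ct=cv2.connectedComponentsWithStats(k);i=1+st[1:,4].argmax();win=l==i
    pts=np.argwhere(win)[:,::-1].astype(np.float32)
    (cx,cy),(w,h),an=cv2.minAreaRect(pts)
    bx=cv2.boxPoints(((cx,cy),(w,h),an))
    e=[bx[1]-bx[0],bx[2]-bx[1]];d=max(e,key=np.linalg.norm);L=np.linalg.norm(d);d/=L
    if (cam=='top' and d[1]>0) or (cam=='side' and d[0]<0): d=-d
    t=(np.indices(win.shape)[::-1].transpose(1,2,0)-[cx,cy])@d
    q=(np.indices(win.shape)[::-1].transpose(1,2,0)-[cx,cy])@np.array([-d[1],d[0]])
    core=(abs(q)<min(w,h)*.25)&(abs(t)<L/2)
    tt=np.arange(-L/2,L/2,1.0)
    def prof(ch): return np.array([ch[core&(abs(t-v)<1)].mean() for v in tt])
    mm=95.5/L
    B=prof(b);w8=np.clip(B-110,0,None);D=prof(g);dk=np.clip(np.median(D)-25-D,0,None)
    mid=abs(tt*mm)<16
    lines=[(tt*mm)[m][dk[m].argmax()] for m in (mid&(tt<0),mid&(tt>0))] if dk[mid].any() else []
    bb=(w8*tt*mm).sum()/w8.sum()
    print(n,cam,'win px',round(L/s,1),'bubble mm',round(bb,1),'lines',np.round(lines,1),'minus',round(bb-np.mean(lines),1) if len(lines) else '')
    return p,c
A=bub('top',sys.argv[1])
B=bub('side',sys.argv[1])
s=manip.read_state();print(s['clock'],s['eef_pos'].round(1),s['wrist_force'].round(1))
E
python3 b.py init
```

```text
clock: 7.75
eef_pos: [468.1, 114.5, 7.5]
eef_rot: [3.141, -0.005, -3.1]
wrist_force: [-0.4, 0.3, -0.4]
finger_gap: 47.0
clock: 8.42
eef_pos: [468.1, 114.5, 7.6]
eef_rot: [3.141, -0.005, -3.1]
wrist_force: [0.9, 0.9, 0.3]
finger_gap: 32.3
clock: 9.08
eef_pos: [498.5, 115.8, 7.5]
eef_rot: [3.141, -0.005, -3.1]
wrist_force: [1.2, -0.5, 0.7]
finger_gap: 31.6
init top win px 32.5 bubble mm 26.5 lines [-9.5 11. ] minus 25.7
init side win px 28.4 bubble mm 25.7 lines [-10.8  10.5] minus 25.8
9.1833 [498.1 115.8   7.5] [0.5 0.4 0.3]
```

```bash
python3 -m crank '[{"offset":[0.002,0.0001,0],"spin":0},{"offset":[0.004,0.0002,0],"spin":0},{"offset":[0.006,0.0003,0],"spin":0},{"offset":[0.008,0.0004,0],"spin":0},{"offset":[0.010,0.0004,0],"spin":0},{"offset":[0.012,0.0005,0],"spin":0},{"offset":[0.014,0.0006,0],"spin":0},{"offset":[0.016,0.0007,0],"spin":0}]'
python3 -m crank '[{"offset":[0.0015,0.0001,0],"spin":0},{"offset":[0.003,0.0001,0],"spin":0},{"offset":[0.0045,0.0002,0],"spin":0},{"offset":[0.006,0.0003,0],"spin":0},{"offset":[0.0075,0.0003,0],"spin":0},{"offset":[0.009,0.0004,0],"spin":0},{"offset":[0.0105,0.0004,0],"spin":0},{"offset":[0.012,0.0005,0],"spin":0}]'; python3 b.py 1
```

```text
clock: 9.85
eef_pos: [514.3, 116.5, 7.5]
eef_rot: [3.141, -0.005, -3.1]
wrist_force: [-1.3, -0.4, 2.0]
finger_gap: 31.6
clock: 10.52
eef_pos: [526.4, 117.0, 7.5]
eef_rot: [3.141, -0.005, -3.1]
wrist_force: [-1.5, 0.1, 2.6]
finger_gap: 32.1
1 top win px 32.5 bubble mm 26.5 lines [-9.5 11. ] minus 25.7
1 side win px 28.4 bubble mm 25.7 lines [-10.8  10.5] minus 25.8
10.6167 [526.7 117.    7.5] [ 1.2 -0.7  1.2]
```

```bash
python3 -m crank '[{"offset":[0.0015,0.0001,0],"spin":0},{"offset":[0.003,0.0001,0],"spin":0},{"offset":[0.0045,0.0002,0],"spin":0},{"offset":[0.006,0.0003,0],"spin":0},{"offset":[0.0075,0.0003,0],"spin":0},{"offset":[0.009,0.0004,0],"spin":0},{"offset":[0.0105,0.0004,0],"spin":0},{"offset":[0.012,0.0005,0],"spin":0}]'; python3 b.py 2
```

```text
clock: 11.28
eef_pos: [538.8, 117.5, 7.6]
eef_rot: [3.141, -0.005, -3.1]
wrist_force: [-2.2, -0.4, 0.8]
finger_gap: 31.9
2 top win px 32.5 bubble mm 26.5 lines [-9.5 11. ] minus 25.7
2 side win px 28.4 bubble mm 25.7 lines [-10.8  10.5] minus 25.8
11.3833 [539.  117.5   7.5] [ 0.9 -0.   0.6]
```

```bash
python3 -m crank '[{"offset":[0.0015,0.0001,0],"spin":0},{"offset":[0.003,0.0001,0],"spin":0},{"offset":[0.0045,0.0002,0],"spin":0},{"offset":[0.006,0.0003,0],"spin":0},{"offset":[0.0075,0.0003,0],"spin":0},{"offset":[0.009,0.0004,0],"spin":0},{"offset":[0.010,0.0004,0],"spin":0},{"offset":[0.010,0.0004,0],"spin":0}]'; python3 b.py 3
```

```text
clock: 12.05
eef_pos: [548.0, 117.9, 7.5]
eef_rot: [3.141, -0.007, -3.1]
wrist_force: [-9.9, -1.2, 9.3]
finger_gap: 31.6
3 top win px 32.4 bubble mm 21.2 lines [-10.   10.6] minus 20.9
3 side win px 28.7 bubble mm 21.0 lines [-10.6  10.4] minus 21.1
12.15 [548.  118.    7.5] [-9.2  0.6  8.2]
```

```bash
python3 -m crank '[{"offset":[0.0015,0.0001,0],"spin":0},{"offset":[0.003,0.0001,0],"spin":0},{"offset":[0.0045,0.0002,0],"spin":0},{"offset":[0.006,0.0003,0],"spin":0},{"offset":[0.0075,0.0003,0],"spin":0},{"offset":[0.009,0.0004,0],"spin":0},{"offset":[0.0105,0.0004,0],"spin":0},{"offset":[0.012,0.0005,0],"spin":0}]'; python3 b.py 4
```

```text
clock: 12.82
eef_pos: [558.6, 118.5, 7.5]
eef_rot: [3.141, -0.011, -3.099]
wrist_force: [-14.7, -0.2, 12.1]
finger_gap: 31.7
4 top win px 32.4 bubble mm 12.9 lines [-10.9   0.5] minus 18.1
4 side win px 28.3 bubble mm 11.6 lines [-11.2   0. ] minus 17.2
12.9167 [559.3 118.5   7.5] [-7.9  0.1  6.9]
```

```bash
python3 -m crank '[{"offset":[0.0015,0.0001,0],"spin":0},{"offset":[0.003,0.0001,0],"spin":0},{"offset":[0.0045,0.0002,0],"spin":0},{"offset":[0.006,0.0003,0],"spin":0},{"offset":[0.0075,0.0003,0],"spin":0},{"offset":[0.009,0.0004,0],"spin":0},{"offset":[0.010,0.0004,0],"spin":0},{"offset":[0.010,0.0004,0],"spin":0}]'; python3 b.py 5
```

```text
clock: 13.58
eef_pos: [568.3, 118.9, 7.5]
eef_rot: [3.141, -0.012, -3.099]
wrist_force: [-8.8, -0.5, 7.4]
finger_gap: 32.0
5 top win px 32.2 bubble mm 5.3 lines [-10.7   0.2] minus 10.5
5 side win px 28.2 bubble mm 4.4 lines [-10.5  12.1] minus 3.6
13.6833 [568.4 119.    7.5] [-9.4  0.4  8.2]
```

```bash
python3 -m crank '[{"offset":[0.001,0,0],"spin":0},{"offset":[0.002,0.0001,0],"spin":0},{"offset":[0.003,0.0001,0],"spin":0},{"offset":[0.004,0.0002,0],"spin":0},{"offset":[0.005,0.0002,0],"spin":0},{"offset":[0.0055,0.0002,0],"spin":0},{"offset":[0.0055,0.0002,0],"spin":0},{"offset":[0.0055,0.0002,0],"spin":0}]'; python3 b.py 6
python3 - <<'E'
from h import *
b=manip.camera('side');a=manip.camera('top')
A=cv2.resize(b['pixels'][150:200,270:340,::-1],None,fx=8,fy=8,interpolation=cv2.INTER_CUBIC);B=cv2.resize(a['pixels'][105:165,215:255,::-1],None,fx=6.67,fy=6.67,interpolation=cv2.INTER_CUBIC)
cv2.imwrite('pics/bub.png',np.hstack([A,cv2.resize(B,(230,400))]))
E
```

```text
clock: 14.35
eef_pos: [572.8, 119.2, 7.5]
eef_rot: [3.141, -0.014, -3.099]
wrist_force: [-11.6, -0.5, 8.4]
finger_gap: 32.0
6 top win px 31.9 bubble mm 1.3 lines [-10.8   0.2] minus 6.6
6 side win px 28.4 bubble mm 1.0 lines [-11.3  10.1] minus 1.6
14.45 [572.8 119.2   7.5] [-10.9   0.9   9.1]
```

View pics/bub.png

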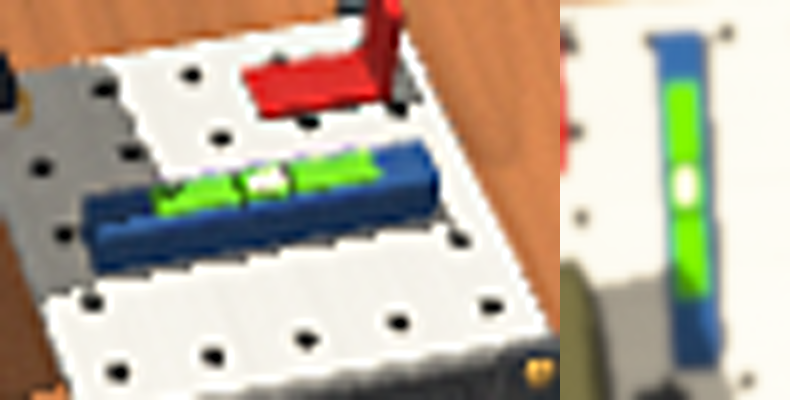

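The bubble sits between the lines in both views, about 1 mm towards the far side. Nudge 1 mm more, then let go and recheck.

```bash
python3 -m crank '[{"offset":[0.0005,0,0],"spin":0},{"offset":[0.001,0,0],"spin":0},{"offset":[0.001,0,0],"spin":0},{"offset":[0.001,0,0],"spin":0},{"offset":[0.001,0,0],"spin":0},{"offset":[0.001,0,0],"spin":0},{"offset":[0.001,0,0],"spin":0},{"offset":[0.001,0,0],"spin":0}]'; python3 b.py 7
python3 -m crank '[{"offset":[0,0,0],"spin":0},{"offset":[0,0,0],"spin":0},{"offset":[0,0,0],"spin":0},{"offset":[0,0,0],"spin":0},{"offset":[0,0,0],"spin":0},{"offset":[0,0,0],"spin":0},{"offset":[0,0,0],"spin":0},{"offset":[0,0,0],"spin":0}]' 0.55; python3 b.py 8
```

```text
clock: 15.22
eef_pos: [572.8, 119.2, 7.4]
eef_rot: [3.141, -0.017, -3.099]
wrist_force: [-10.8, -1.2, 7.9]
finger_gap: 31.2
7 top win px 31.9 bubble mm 1.3 lines [-10.8   0.2] minus 6.6
7 side win px 28.4 bubble mm 1.0 lines [-11.3  10.5] minus 1.4
15.3167 [572.8 119.2   7.4] [-10.2  -0.3   9.2]
clock: 15.98
eef_pos: [572.8, 119.2, 7.4]
eef_rot: [3.141, -0.017, -3.099]
wrist_force: [-0.1, -0.1, -0.1]
finger_gap: 51.9
8 top win px 31.9 bubble mm 1.3 lines [-10.8   0.2] minus 6.6
8 side win px 28.4 bubble mm 1.0 lines [-11.3  10.6] minus 1.4
16.0833 [572.8 119.2   7.4] [-0.8  0.4  0.6]
```

Let go, and the bubble held. Retreat straight up and away to check without the arm's shadow.

```bash
python3 -m crank '[{"offset":[0,0,0.01],"spin":0},{"offset":[0,0,0.03],"spin":0},{"offset":[0,0,0.06],"spin":0},{"offset":[0,0,0.09],"spin":0},{"offset":[-0.02,0,0.12],"spin":0},{"offset":[-0.05,0,0.14],"spin":0},{"offset":[-0.08,0,0.15],"spin":0},{"offset":[-0.11,0,0.16],"spin":0}]'
python3 -m crank '[{"offset":[-0.02,0.03,0],"spin":0},{"offset":[-0.04,0.06,0],"spin":0},{"offset":[-0.06,0.09,0],"spin":0},{"offset":[-0.08,0.12,0],"spin":0},{"offset":[-0.10,0.15,0],"spin":0},{"offset":[-0.10,0.18,0],"spin":0},{"offset":[-0.10,0.18,0],"spin":0},{"offset":[-0.10,0.18,0],"spin":0}]'
python3 b.py 9; python3 - <<'E'
from h import *
b=manip.camera('side');a=manip.camera('top')
A=cv2.resize(b['pixels'][130:215,210:340,::-1],None,fx=4,fy=4,interpolation=cv2.INTER_CUBIC);B=cv2.resize(a['pixels'][105:165,215:255,::-1],None,fx=5.6,fy=5.6,interpolation=cv2.INTER_CUBIC)
cv2.imwrite('pics/fin.png',np.hstack([A,cv2.resize(B,(227,340))]))
E
```

```text
clock: 16.75
eef_pos: [461.7, 119.2, 169.1]
eef_rot: [3.141, -0.015, -3.099]
wrist_force: [0.6, -0.2, -0.6]
finger_gap: 51.7
clock: 17.42
eef_pos: [361.3, 300.0, 169.6]
eef_rot: [3.141, -0.014, -3.097]
wrist_force: [-0.1, -0.2, -0.3]
finger_gap: 51.9
9 top win px 32.2 bubble mm 1.8 lines [-10.2   0.1] minus 6.9
9 side win px 28.5 bubble mm 1.1 lines [-10.9  10.8] minus 1.1
17.5167 [361.7 298.6 169.4] [-0.1 -0.2 -0.2]
```

View pics/fin.png

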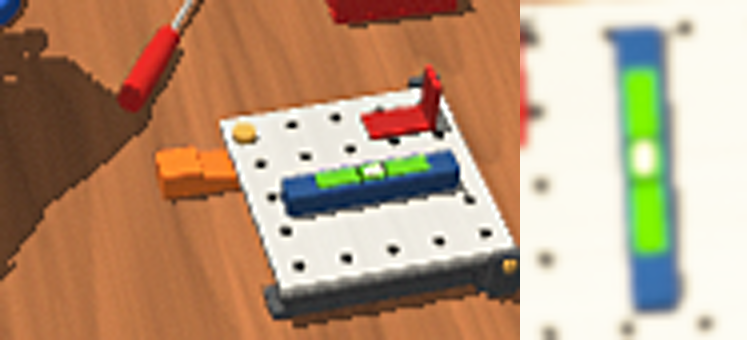

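The wedge lies under the foot, the plate is raised, and the bubble sits between both lines in both views. It reads about +1.3 mm with 3 mm of play each side, and it stayed there after release. The robot is clear, so I'll hand in.

```bash
python3 -c "
from cell import manip
print(manip.sign_off())"
```

```text
the job is handed in; nothing more can be done
None
```

The wedge is under the near-left foot and carrying the plate, and the job is handed in at about 17.6 s of the 64 s allowed.

- **What I did:** I gripped the largest orange wedge by its handle, set it flat in front of the foot and slid it in along the stand's axis. The wrist force along the push was about 9 to 15 N in the readings while lifting, and the plate never reached its stop. I then let go and moved the arm clear.
- **Last check:** With the arm away, the bubble lay between the two lines in both cameras, about +1.3 mm off centre. The side camera gave 1.1 mm and the top 1.8 mm before correcting each by its error on the known +26 mm start. It had not moved on release.
- **What disagreed:**
  - A last 1 mm nudge before releasing had no effect, so I left that small offset, since there is 3 mm of play each side.
  - My script's detection of the black lines became unreliable in the top view once the bubble covered one. There I relied on the window centre and the picture.
- **Not measured:** I did not check the other bench items numerically after the job. The arm's path was planned clear of them and I saw no sign of contact.

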